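# Third hand at the repair bench: cover off, handset pressed on the spring stop

## Robot

A 6-joint arm with a two-finger parallel gripper is mounted at the origin on the work surface. World frame = base frame: x ahead of the robot, y to its left, z up, the work surface at z = 0. Lengths are in m, angles in rad, forces in N, time in s.
With the tool pointing down it reaches from about 0.25 to 0.775 m from the base axis. Payload 8.9 kg.
Tool frame: the origin (TCP) lies at the very end of the fingers, on their centre line; the grasp point (between the pads) lies 19 mm behind it; z points along the fingers, y is the line along which they close (so a half turn about z gives the same grasp; the last joint's range is limited). The gripper opens to 85 mm and grips with 20 to 120 N. Pads are 22 mm wide; open, the fingers measure 114 mm over their backs; the gripper's body (76 mm by 85 mm) begins 54 mm behind the grasp point. The pads swing forward as they close: fully open they stand 13 mm farther back than shut.
Start: joints at [-1.355, 0.291, -0.153, 1.127, 0, 1.431], TCP at [0.182, -0.492, 0.231] pointing down, gripper open.
Joint ranges: [-2.52, 2.52], [-0.91, 1.74], [-1.3, 1.37], [-1.96, 2.02], [-1.52, 1.47], [-3.14, 3.14]. Speed limits (rad/s): [2.22, 2.22, 2.79, 3.14, 3.14, 3.14].

## Interface

Orientations are given as a unit quaternion [x, y, z, w].
In Python, from cell import read_state, viewer, workorder gives the robot as it stands.
- The arm moves only by the shell command python3 -m inch 'ROWS'. ROWS is JSON, one flat list of numbers, 7 for each row, row after row: the shift along the tool's x, y, z in m, then the turn, a rotation vector about the tool's x, y, z in rad, then the opening in per cent of the stroke, from 0 (shut) to 100 (fully open). In form: [tx, ty, tz, rx, ry, rz, grip, tx, ty, tz, rx, ry, rz, grip, ...]. A call has 1 to 12 rows; each row shifts and turns the commanded pose from where the row before left it, along the tool's axes as they then stand; what a row does not reach is not made up. A row lasts 1/12 s, in which the tool goes at most 41.7 mm and 7.16 degrees, less where a joint would pass 70% of its speed; a pose out of reach is approached as far as the arm can. A call is refused whole if a number of a shift passes 0.0417 or a number of a turn 0.125, either way. A call with a gripper value outside its range is refused whole. The fingers move at their own pace and stop on an object; the grip force is fixed at half the most. Time passes only in rows, so rows that do not move let the fingers close. It gives the time, the measured TCP pose, the force, the opening and the grip force at its end, in the units of the state.
- read_state(): the state, without advancing time (a new reading comes with each control period).
- viewer.snapshot(name): name is "scene" or "side" or "wrist"; returns a dict with "img" (384x512x3 uint8, red, green, blue), "fx", "fy", "cx", "cy" (pixels), "R" (3x3) and "t" (3): a world point X has camera coordinates R X + t; the wrist camera has in their place "mount" (4x4, takes a point from camera to tool coordinates, whose origin is the TCP and whose axes are the flange's). Camera axes: x right, y down, z forward; pixel columns grow to the right and rows downward; lengths in m; the calibration is good to about 2 mm. A picture is of the moment at which its call begins: read the wrist's pose just before it. There is no depth.
- workorder.close_job(): hands the job in; it is judged then, once.
The state is a dict: "time_s": time; "q": joint angles; "qvel": joint speeds; "joint_torque": joint torques, N m; "eef_pos": TCP position; "eef_rot": TCP orientation; "force": force on the tool from outside, world axes, zero at the start; "ft_torque": the same for the moment, N m; "width": finger opening in m; "grasp_force": force on a finger pad.
Only numpy, scipy, OpenCV 4.12 (cv2) and the standard library are available. Lean on these libraries where they do the work, as an engineer would, in place of code of your own. Each camera call takes 0.05 s, during which the arm holds its last target. There are 200 camera calls.

## Task

Lift the loose back cover off the handset lying in the holding fixture and set it down, clip up and without dropping it, near the middle of the small blue parts mat. Then push the open handset along the fixture squarely against the spring stop until the stop's pointer stands between the two marks, never ramming the stop to its end, and finish while still holding it there with that steady push so that I can drive its screws. Leave everything else on the bench alone.

Things in the scene. Friction and masses are not known exactly. Their poses are not given: they have to be found in the camera images.
- fixture: aluminium bed 280 (x) x 130 (y) x 12 mm fixed to the bench. Origin under its centre at bench height; its x axis is the pressing direction, towards the spring stop at the +x end. Two low guides beside the handset: x -70 to 55 mm, inner faces y = +-35 mm, tops z = 20 mm. Dark housing block behind the stop: x 114 to 140, 80 wide, top z = 42 mm
- scale (a point): middle between two black cross marks on the white scale rail beside the stop: fixture x = 88, y = 53, z = 26 mm; axes as the fixture. The marks lie at fixture x = 80 and 96 mm. Rail: x 58 to 114, y 46 to 60 mm. The stop's black pointer moves over it, at fixture x = 72 mm at rest
- pad (a point): rubber-faced front of the spring stop, 60 mm wide (y), from z = 14 to 38 mm above the bench. Origin at the centre of the face that the part is pressed against: fixture x = 60 mm at rest, 26 mm above the bench, moving along fixture +x with the stop. Axes as the fixture's
- stop (a joint): travel of the spring stop in m: 0 at rest, grows along fixture +x, ends at 0.034. The spring pushes back with 2 N at the start plus 0.4 N per mm. A black pointer on the stop moves over the white scale rail: it is at the first mark at 0.008 (5.2 N) and at the second at 0.024 (11.6 N)
- handset: grey plastic body of a handheld scanner, an open-topped box 110 (x) x 62 (y) x 26 mm high, about 0.28 kg, lying loose on the fixture's bed, long side along fixture x, its +x end face 10 to 35 mm short of the pad. Origin at the centre of its underside, z up. Slides freely on the bed
- cover: black loose back cover on the handset, 0.06 kg: plate 112 (x) x 64 (y) mm, z = 4 to 8 mm, over a locating rim (z 0 to 4 mm) that drops 4 mm into the handset with 3 mm play. Origin: centre of the rim's underside, at the start 22 mm above the handset's origin. Grey belt clip on its middle: block 40 (x) x 18 (y) mm, z = 8 to 28 mm, to grip across y from above. Set down, it rests on its rim
- mat: flat blue parts mat fixed to the bench, 180 x 180 x 3 mm; origin under its centre, top at z = 3 mm
- screwdriver: bystander: screwdriver, about 150 mm long, lying on the bench; to be left where it is
- phone: bystander: dark phone 148 x 72 x 9 mm lying flat; to be left where it is
- small_phone: bystander: small light-metal phone 125 x 60 x 9 mm lying flat; to be left where it is
- wash_bottle: bystander: clear squeeze bottle with a cap, 56 mm diameter, 140 mm tall, standing; origin at its foot; to be left where it is
- drink_can: bystander: drink can, 66 mm diameter, 120 mm tall, standing; origin at its foot; to be left where it is
- screw_tray: bystander: white divided screw tray 100 x 70 x 20 mm; to be left where it is
- tape: bystander: roll of paper tape lying flat, 80 mm diameter, 18 mm high; to be left where it is
Things that resemble listed ones, but are neither listed nor needed, are in the scene too. What is shaped like the cover but purple is not meant.

How it is judged:
By the outcome, as a careful person would: the job done as asked, in the order asked, and still so for the second after the job is handed in, while the arm keeps its last pose, push and grip.
It also fails if it takes over 58 s, if anything falls off the work surface, if the arm or the gripper's body presses on something with over 40 N, if the wrist force passes 120 N, or if a joint passes its speed limit or range.

## Working session

There is one attempt and no reset: what is moved stays moved. The work goes in short steps, Python scripts to look and compute and a shell command to move; the robot and the scene stay as the last step left them, time stands still between calls to the robot, and variables do not carry over. Pictures are saved under pics/ and viewed, at most 10 in all, crops included, and the job is handed in when it is done.

```bash
ls; mkdir -p pics
python3 - <<'E'
from cell import read_state, viewer
import cv2, numpy as np
s=read_state(); print(s)
for n in ("scene","side"):
    v=viewer.snapshot(n); cv2.imwrite(f"pics/{n}0.png",v["img"][:,:,::-1])
    print(n,v["fx"],v["cx"],v["cy"],np.round(v["R"],3).tolist(),np.round(v["t"],3), np.round(-np.array(v["R"]).T@v["t"],3))
E
```

```text
pics
{'time_s': 0.0, 'q': array([-1.35529533e+00,  2.91281116e-01, -1.54143097e-01,  1.12672142e+00,
       -1.44925573e-06,  1.43147446e+00]), 'qvel': array([ 0.00083557,  0.00086769, -0.00071914, -0.00121351, -0.00117249,
       -0.00023471]), 'joint_torque': array([ 4.96829125e-04, -5.37144542e+01,  3.31364179e+01,  1.62461872e-02,
       -1.69176355e-04,  3.53680754e-06]), 'eef_pos': array([ 0.18229126, -0.49184795,  0.23072563]), 'eef_rot': array([ 9.84303602e-01,  1.76482190e-01, -2.64152255e-05, -6.74138631e-04]), 'force': array([ 0.43493738, -0.32456387, -0.00557373]), 'ft_torque': array([ 0.00259471,  0.00939195, -0.0561579 ]), 'grasp_force': 0.0, 'width': 0.08530067180566987}
scene 372.72634967086714 259.45681136785424 191.58599402695214 [[0.076, 0.997, -0.021], [0.687, -0.068, -0.724], [-0.723, 0.041, -0.69]] [-0.039 -0.326  1.507] [ 1.316 -0.045  0.803]
side 401.04649528364445 255.40158628124854 190.97464398092126 [[-0.933, -0.361, -0.002], [-0.256, 0.664, -0.702], [0.255, -0.655, -0.712]] [0.51  0.195 1.278] [0.2   0.891 1.048]
```

View pics/scene0.png

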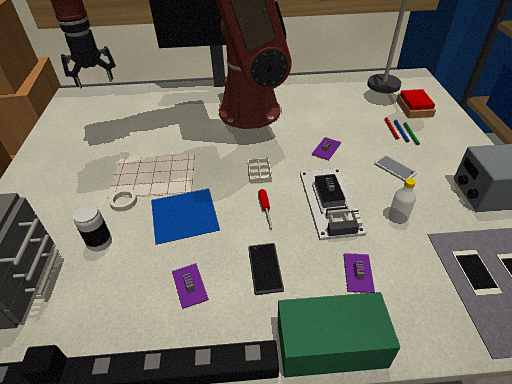

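View pics/side0.png

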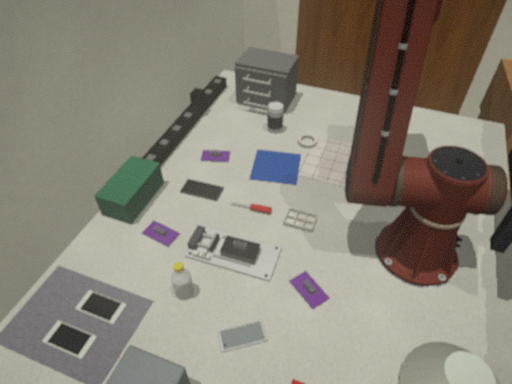

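The scene view shows the fixture at about (333,203), with the black cover and clip at (330,188) and the stop housing at (345,225). The blue mat is at (185,215). There are three cover-shaped lookalikes, all purple, at (326,148), (189,285) and (359,272); the only black one lies on the handset, so that is the one meant. In the side view the fixture is at (235,250) and the mat at (276,167). I'll confirm with an enlarged crop.

```bash
cat > h.py <<'E'
import numpy as np, cv2
from cell import read_state, viewer
from scipy.spatial.transform import Rotation as Rn
def cam(n):
    s=read_state(); v=viewer.snapshot(n)
    K=np.array([[v["fx"],0,v["cx"]],[0,v["fy"],v["cy"]],[0,0,1]])
    if n=="wrist":
        T=np.eye(4); T[:3,:3]=Rn.from_quat(s["eef_rot"]).as_matrix(); T[:3,3]=s["eef_pos"]
        M=np.linalg.inv(T@np.array(v["mount"])); R,t=M[:3,:3],M[:3,3]
    else: R,t=np.array(v["R"]),np.array(v["t"])
    return dict(img=np.ascontiguousarray(v["img"]),K=K,R=R,t=t)
def ray(c,p):
    d=c["R"].T@np.linalg.solve(c["K"],[p[0],p[1],1.]); return -c["R"].T@c["t"],d
def plane(c,p,z):
    o,d=ray(c,p); return o+d*(z-o[2])/d[2]
def proj(c,X):
    x=c["K"]@(c["R"]@np.asarray(X)+c["t"]); return x[:2]/x[2]
def tri(c1,p1,c2,p2):
    A=[];b=[]
    for c,p in((c1,p1),(c2,p2)):
        o,d=ray(c,p); d/=np.linalg.norm(d); P=np.eye(3)-np.outer(d,d); A.append(P); b.append(P@o)
    return np.linalg.solve(sum(A),sum(b))
def big(mask):
    cs,_=cv2.findContours(mask.astype(np.uint8),cv2.RETR_EXTERNAL,cv2.CHAIN_APPROX_NONE)
    return max(cs,key=cv2.contourArea)
def crop(c,x,y,w,h,k,name):
    cv2.imwrite(f"pics/{name}.png",cv2.resize(c["img"][y:y+h,x:x+w,::-1],None,fx=k,fy=k,interpolation=cv2.INTER_CUBIC))
E
python3 - <<'E'
from h import *
a,b=cam("scene"),cam("side")
ia=cv2.resize(a["img"][160:245,295:370],None,fx=5,fy=5,interpolation=2)
ib=cv2.resize(b["img"][220:285,180:290],None,fx=3.8,fy=3.8,interpolation=2)
o=np.zeros((425,800,3),np.uint8); o[:425,:375]=ia; o[:ib.shape[0],380:380+ib.shape[1]]=ib
cv2.imwrite("pics/crop1.png",o[:,:,::-1])
P=[]
for c in(a,b):
    h=cv2.cvtColor(c["img"],cv2.COLOR_RGB2HSV)
    m=(h[...,0]>105)&(h[...,0]<120)&(h[...,1]>150)&(h[...,2]>60); m[:100]=0;m[:,420:]=0
    k=big(m); q=cv2.approxPolyDP(k,0.03*cv2.arcLength(k,1),1)[:,0]
    w=np.array([plane(c,p,.003)for p in q]); print(q.tolist(),w.round(3).tolist(),w.mean(0).round(4))
    m=cv2.moments(k);P.append((m["m10"]/m["m00"],m["m01"]/m["m00"]))
print(tri(a,P[0],b,P[1]))
E
```

```text
[[208, 189], [151, 200], [156, 243], [219, 229]] [[0.451, -0.158, 0.003], [0.483, -0.332, 0.003], [0.654, -0.295, 0.003], [0.62, -0.123, 0.003]] [ 0.5517 -0.227   0.003 ]Traceback (most recent call last):
  File "<stdin>", line 11, in <module>
  File "h.py", line 25, in big
    return max(cs,key=cv2.contourArea)
ValueError: max() iterable argument is empty
```

View pics/crop1.png

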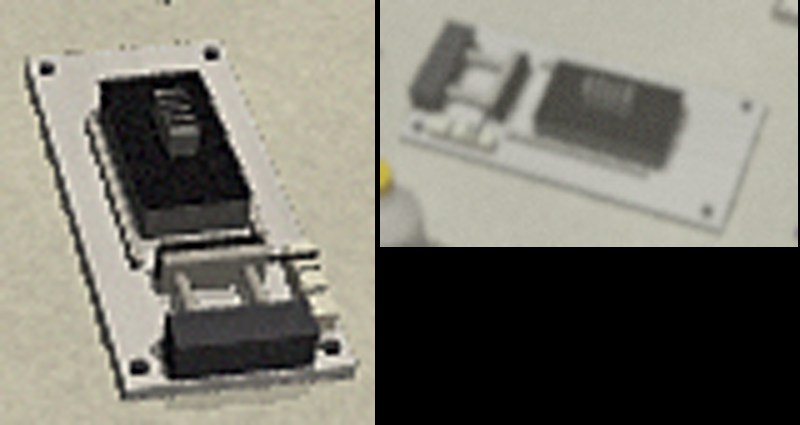

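The crop confirms it. The black cover with its grey clip (scene px about (330,186)) sits on the grey handset between the guides. The pad, pointer rail and dark housing are at its far end. Next I work out a rough pose from the bed's four corner holes, then go over it with the wrist camera.

Run:
```python
from h import *
a,b=cam("scene"),cam("side")
H=[np.array(p)/5+(294.5,159.5) for p in((46,68),(211,53),(331,346),(139,367))]
w=np.array([plane(a,p,.012) for p in H]); print(w.round(4).tolist(),w.mean(0))
d=(w[2]+w[3]-w[0]-w[1]);print("yaw",np.degrees(np.arctan2(d[1],d[0])))
S=[(np.array(p)-(380,0))/3.8+(179.5,219.5) for p in((745,105),(706,210),(417,126))]
for i,j in((1-1,1),(1,0),(3,2),(0,0),(1,1),(2,2)):
    print(i,j,tri(a,H[i],b,S[j]).round(4))
h=cv2.cvtColor(b["img"],cv2.COLOR_RGB2HSV); print(h[167,276],h[185,276])
m=(h[...,0]>100)&(h[...,0]<125)&(h[...,1]>110); k=big(m); q=cv2.approxPolyDP(k,0.03*cv2.arcLength(k,1),1)[:,0]
ws=np.array([plane(b,p,.003)for p in q]);print(ws.round(3).tolist(),ws.mean(0))
c=plane(a,(330,188),.05); s=read_state();R=Rn.from_quat(s["eef_rot"]).as_matrix();print(R.round(3).tolist())
v=viewer.snapshot("wrist");print(np.round(v["mount"],3).tolist(),v["fx"])
```

```text
[[0.4155, 0.1507, 0.012], [0.4115, 0.2595, 0.012], [0.6635, 0.269, 0.012], [0.6685, 0.1608, 0.012]] [0.53973601 0.21000915 0.012     ]
yaw 2.2063101893107833
0 1 [ 0.406   0.1901 -0.0303]
1 0 [0.428  0.2206 0.0593]
3 2 [ 0.6663  0.2032 -0.0292]
0 0 [0.4189 0.1508 0.0141]
1 1 [0.4142 0.2591 0.014 ]
2 2 [0.6654 0.2688 0.0136]
[111 126 154] [ 28  20 192]
[[0.646, -0.286, 0.003], [0.611, -0.129, 0.003], [0.452, -0.167, 0.003], [0.487, -0.32, 0.003]] [ 0.54909152 -0.22527897  0.003     ]
[[0.938, 0.347, -0.0], [0.347, -0.938, 0.0], [0.0, -0.0, -1.0]]
[[-0.001, -0.95, -0.312, 0.078], [1.0, -0.001, 0.0, -0.0], [-0.001, -0.312, 0.95, -0.143], [0.0, 0.0, 0.0, 1.0]] 297.4813654281512
```

```bash
python3 -m inch '[0,0,0,0,0,-0.12,100,0,0,0,0,0,-0.12,100,0,0,0,0,0,-0.12,100,0,0,0,0,0,-0.12,100,0,0,0,0,0,-0.12,100,0,0,0,0,0,-0.12,100,0,0,0,0,0,-0.12,100,0,0,0,0,0,-0.12,100,0,0,0,0,0,-0.12,100,0,0,0,0,0,-0.12,100,0,0,0,0,0,-0.12,100,0,0,0,0,0,-0.12,100]'
python3 -m inch '[0,0,0,0,0,-0.12,100,0,0,0,0,0,-0.12,100,0,0,0,0,0,-0.12,100,0,0,0,0,0,-0.12,100,0,0,0,0,0,-0.12,100,0,0,0,0,0,-0.12,100,0,0,0,0,0,-0.12,100,0,0,0,0,0,-0.12,100,0,0,0,0,0,-0.12,100,0,0,0,0,0,-0.12,100,0,0,0,0,0,-0.12,100,0,0,0,0,0,-0.066,100]'
python3 -m inch '[-0.0192,0.0344,0,0,0,0,100,-0.0192,0.0344,0,0,0,0,100,-0.0192,0.0344,0,0,0,0,100,-0.0192,0.0344,0,0,0,0,100,-0.0192,0.0344,0,0,0,0,100,-0.0192,0.0344,0,0,0,0,100,-0.0192,0.0344,0,0,0,0,100,-0.0192,0.0344,0,0,0,0,100,-0.0192,0.0344,0,0,0,0,100,-0.0192,0.0344,0,0,0,0,100]'
python3 -m inch '[-0.0192,0.0344,0,0,0,0,100,-0.0192,0.0344,0,0,0,0,100,-0.0192,0.0344,0,0,0,0,100,-0.0192,0.0344,0,0,0,0,100,-0.0192,0.0344,0,0,0,0,100,-0.0192,0.0344,0,0,0,0,100,-0.0192,0.0344,0,0,0,0,100,-0.0192,0.0344,0,0,0,0,100,-0.0192,0.0344,0,0,0,0,100,-0.0192,0.0344,0,0,0,0,100,0,0,0,0,0,0,100,0,0,0,0,0,0,100]'
python3 - <<'E'
from h import *
s=read_state(); print(s["q"].round(3))
c=cam("wrist"); import pickle; pickle.dump(c,open("w1.pkl","wb"))
cv2.imwrite("pics/w1.png",c["img"][:,:,::-1])
E
```

```text
time_s: 1.35
eef_pos: [0.1824, -0.4923, 0.2313]
eef_rot: [0.621, 0.784, 0.0, -0.0]
force: [-0.1, 0.8, 0.1]
width: 0.0853
grasp_force: 0.0
time_s: 2.35
eef_pos: [0.1824, -0.4923, 0.2313]
eef_rot: [-0.023, 1.0, 0.0, -0.0]
force: [-0.5, 0.7, 0.7]
width: 0.0853
grasp_force: 0.0
time_s: 3.18
eef_pos: [0.3612, -0.1393, 0.2316]
eef_rot: [-0.019, 1.0, -0.0, 0.0]
force: [1.4, 0.0, -0.5]
width: 0.0858
grasp_force: 0.0
time_s: 4.18
eef_pos: [0.5393, 0.2119, 0.2304]
eef_rot: [-0.021, 1.0, -0.0, -0.0]
force: [-1.0, 0.0, -0.5]
width: 0.0852
grasp_force: 0.0
[ 0.248  0.396 -0.002  1.173 -0.     0.206]
```

View pics/w1.png

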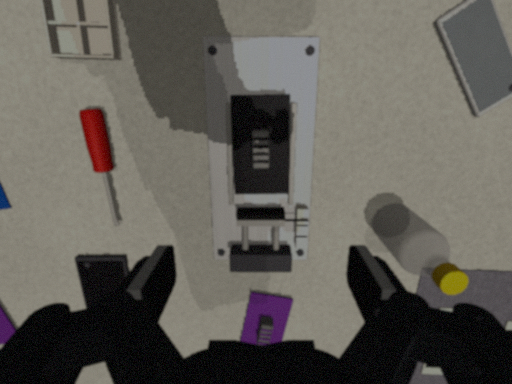

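The wrist view is clean. Bed holes are at (212,50), (310,50), (303,252) and (221,252). The cover spans x 232–290 and y 95–193, the grey clip is at (261,149), and the pad is at (260,214). I take the clip estimate, then move above it for a second view.

```bash
cat > m.py <<'E'
from h import *
def holes(c):
    g=cv2.cvtColor(c["img"],cv2.COLOR_RGB2GRAY); return g
def cover(c,box):
    x0,y0,x1,y1=box; g=cv2.cvtColor(c["img"],cv2.COLOR_RGB2GRAY)[y0:y1,x0:x1]
    k=big(g<45); r=cv2.minAreaRect(k); 
    m=np.zeros_like(g); cv2.drawContours(m,[k],-1,1,-1); m=cv2.erode(m,np.ones((9,9)))
    gm=(g>60)&(m>0); gm=cv2.morphologyEx(gm.astype(np.uint8),cv2.MORPH_CLOSE,np.ones((9,9)))
    kc=big(gm)
    return cv2.boxPoints(r)+(x0,y0), np.array(cv2.boundingRect(kc))+(x0,y0,0,0)
E
python3 - <<'E'
from m import *
import pickle; c=pickle.load(open("w1.pkl","rb"))
H=np.array([plane(c,p,.012) for p in((212,50),(310,50),(303,252),(221,252))]); f=H.mean(0); print(H.round(4).tolist(),f)
d=H[2]+H[3]-H[0]-H[1]; th=np.arctan2(d[1],d[0]); print("yaw",np.degrees(th))
b,cl=cover(c,(225,85,298,205)); print(b.tolist(),cl)
R=np.array([[np.cos(th),np.sin(th)],[-np.sin(th),np.cos(th)]])
w=np.array([plane(c,p,.042) for p in b]); print("cover",w.round(4).tolist(),w.mean(0),R@(w.mean(0)-f)[:2])
w=plane(c,(cl[0]+cl[2]/2,cl[1]+cl[3]/2),.062); print("clip",w,R@(w-f)[:2])
E
```

```text
[[0.4156, 0.1515, 0.012], [0.4112, 0.26, 0.012], [0.6635, 0.2736, 0.012], [0.6681, 0.1613, 0.012]] [0.53958401 0.21160054 0.012     ]
yaw 2.6480043794807404
[[230.0, 95.0], [289.0, 95.0], [289.0, 192.0], [230.0, 192.0]] [253 140  16  28]
cover [[0.462, 0.1749, 0.042], [0.4594, 0.2374, 0.042], [0.5678, 0.245, 0.042], [0.5706, 0.1758, 0.042]] [0.51495562 0.20827153 0.042     ] [-0.02475589 -0.00218763]
clip [0.52001221 0.21018223 0.062     ] [-0.01961642 -0.00051259]
```

```bash
python3 -m inch '[0,0,0.03,0,0,0,100,0,0,0.03,0,0,0,100,0,0,0.02,0,0,0,100,0,0,0,0,0,0,100,0,0,0,0,0,0,100]'
python3 - <<'E'
from m import *
import pickle
c0=pickle.load(open("w1.pkl","rb")); c=cam("wrist"); pickle.dump(c,open("w2.pkl","wb"))
cv2.imwrite("pics/w2.png",c["img"][:,:,::-1])
for X in((.515,.209,.062),(.46,.175,.042),(.57,.245,.042)): print(proj(c,X))
E
```

```text
time_s: 4.65
eef_pos: [0.5383, 0.209, 0.1513]
eef_rot: [-0.019, 1.0, -0.0, -0.001]
force: [0.5, 1.0, -0.2]
width: 0.085
grasp_force: 0.0
[263.1477006  168.59194244]
[223.61236569  94.91649665]
[299.63772451 222.581842  ]
```

View pics/w2.png

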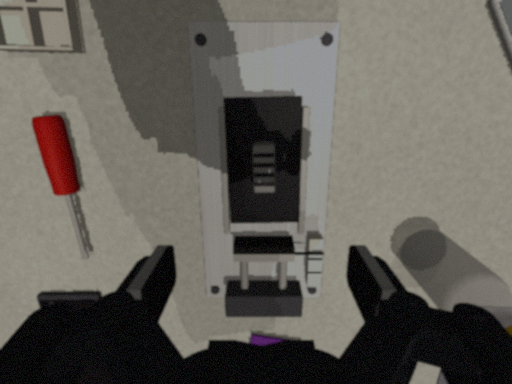

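Run:
```python
from m import *
import pickle
c0,c=[pickle.load(open(f"w{i}.pkl","rb")) for i in(1,2)]
B=[]
for k,(box,clip) in((c0,((225,85,298,205),(245,120,278,178))),(c,((215,85,308,235),(240,130,288,205)))):
    b,_=cover(k,box); print(b.round(1).tolist())
    g=cv2.cvtColor(k["img"],cv2.COLOR_RGB2GRAY).astype(float); x0,y0,x1,y1=clip
    sub=g[y0:y1,x0:x1]; cm=sub.mean(0); rm=sub[:,(x1-x0)//2-5:(x1-x0)//2+5].mean(1)
    xs=np.where(cm>(cm.min()+cm.max())/2)[0]+x0; ys=np.where(rm>rm.min()+10)[0]+y0
    print("clip",xs[[0,-1]],ys[[0,-1]]); B.append((b,((xs[0]+xs[-1])/2,(ys[0])),((xs[0]+xs[-1])/2,ys[-1])))
for i in range(4): print(tri(c0,B[0][0][i],c,B[1][0][i]).round(4))
for i in(1,2): print("clip end",tri(c0,B[0][i],c,B[1][i]).round(4))
print([tri(c0,p,c,q).round(4).tolist() for p,q in(((212,50),(201,39)),((310,50),(327,39)),((221,252),(215,289)),((303,252),(312,290)))])
s=read_state(); print(s["eef_pos"],Rn.from_quat(s["eef_rot"]).as_matrix().round(4).tolist())
b=B[1][0]; print([plane(c,p,.042).round(4).tolist() for p in b],[plane(c,B[1][i],.062).round(4).tolist() for i in(1,2)])
```

```text
[[230.0, 95.0], [289.0, 95.0], [289.0, 192.0], [230.0, 192.0]]
clip [253 269] [129 177]
[[224.0, 97.0], [301.0, 97.0], [301.0, 221.0], [224.0, 221.0]]
clip [253 274] [141 204]
[0.4622 0.1722 0.0156]
[0.4593 0.2371 0.0462]
[0.5648 0.2444 0.0504]
[0.5691 0.1759 0.0464]
clip end [0.4973 0.209  0.0331]
clip end [0.5454 0.2109 0.0616]
[[0.4147, 0.1508, 0.0064], [0.4109, 0.2605, 0.0092], [0.6691, 0.1611, 0.0103], [0.662, 0.271, 0.0155]]
[0.53934305 0.20947222 0.15249026] [[-0.9993, -0.0381, 0.0006], [-0.0381, 0.9993, 0.0001], [-0.0006, 0.0001, -1.0]]
[[0.4616, 0.1753, 0.042], [0.4593, 0.2376, 0.042], [0.5684, 0.2461, 0.042], [0.571, 0.1751, 0.042]] [[0.4929, 0.2084, 0.062], [0.5453, 0.2105, 0.062]]
```

```bash
python3 -m inch '[0.0245,0,0.02,0,0,0,100,0,0,0.03,0,0,0,100,0,0,0.02,0,0,0,100,0,0,0,0,0,0,100,0,0,0,0,0,0,100]'
python3 - <<'E'
from m import *
import pickle
c0,c=[pickle.load(open(f"w{i}.pkl","rb")) for i in(1,2)]
a=cam("scene")
for n,k,p in(("w1",c0,(261,149)),("w2",c,(263.5,167))): print(n,tri(a,(329.7,180.9),k,p).round(4))
P=[read_state()["eef_pos"]]
for i in range(4): cam("side"); P.append(read_state()["eef_pos"])
print(np.mean(P,0),np.std(P,0))
E
```

```text
time_s: 5.12
eef_pos: [0.5152, 0.2091, 0.0826]
eef_rot: [-0.019, 1.0, 0.0, 0.0]
force: [-0.7, 0.2, 0.5]
width: 0.0851
grasp_force: 0.0
w1 [0.5146 0.2095 0.0616]
w2 [0.5139 0.2092 0.061 ]
[0.51618775 0.20950926 0.08333444] [1.86904286e-04 5.97211279e-05 2.19871542e-04]
```

Triangulated from the scene and wrist views, the clip top is at z = 0.061, which agrees with the 0.062 in the text. I go down and grip.

```bash
python3 -m inch '[0.001,0,0.018,0,0,0,100,0,0,0.018,0,0,0,100,0,0,0,0,0,0,100,0,0,0,0,0,0,0,0,0,0,0,0,0,0,0,0,0,0,0,0,0,0,0,0,0,0,0,0,0,0,0,0,0,0,0,0,0,0,0,0,0,0,0,0,0,0,0,0,0]'
python3 -m inch '[0,0,0,0,0,0,0,0,0,0,0,0,0,0,0,0,0,0,0,0,0,0,0,0,0,0,0,0]'; python3 -c "
from h import *
print(read_state()['eef_pos'],read_state()['force'])
c=cam('wrist');cv2.imwrite('pics/g1.png',c['img'][:,:,::-1])"
```

```text
time_s: 6.2
eef_pos: [0.5142, 0.2094, 0.0461]
eef_rot: [-0.02, 1.0, 0.0, 0.001]
force: [-1.2, -0.4, 5.7]
width: 0.0164
grasp_force: 59.6
time_s: 6.53
eef_pos: [0.5142, 0.2094, 0.0461]
eef_rot: [-0.02, 1.0, 0.0, 0.001]
force: [-1.2, -0.2, 6.0]
width: 0.0168
grasp_force: 59.6
[0.51418975 0.20938456 0.0461185 ] [-1.15677174 -0.18889821  5.99178851]
```

```bash
python3 -m inch '[0,0,-0.003,0,0,0,0,0,0,-0.005,0,0,0,0,0,0,-0.01,0,0,0,0,0,0,-0.02,0,0,0,0,0,0,-0.03,0,0,0,0,0,0,-0.03,0,0,0,0,0,0,-0.03,0,0,0,0,0,0,0,0,0,0,0,0,0,0,0,0,0,0]'
python3 - <<'E'
from m import *
s=read_state(); print(s["eef_pos"],s["force"],s["q"].round(2))
c=cam("wrist");a=cam("scene")
o=np.hstack([cv2.resize(c["img"],(460,345)),cv2.resize(a["img"][140:260,280:400],(340,340)).repeat(1,0)[:340] if 0 else cv2.resize(a["img"][120:260,285:400],(340,345))])
cv2.imwrite("pics/lift.png",o[:,:,::-1])
E
```

```text
time_s: 7.33
eef_pos: [0.5149, 0.2096, 0.1757]
eef_rot: [-0.02, 1.0, 0.0, 0.002]
force: [0.3, -0.3, -0.6]
width: 0.0167
grasp_force: 58.7
[0.51493067 0.20955643 0.1757361 ] [ 0.32633151 -0.27904277 -0.63766158] [ 0.26  0.38 -0.17  1.01 -0.    0.22]
```

View pics/lift.png

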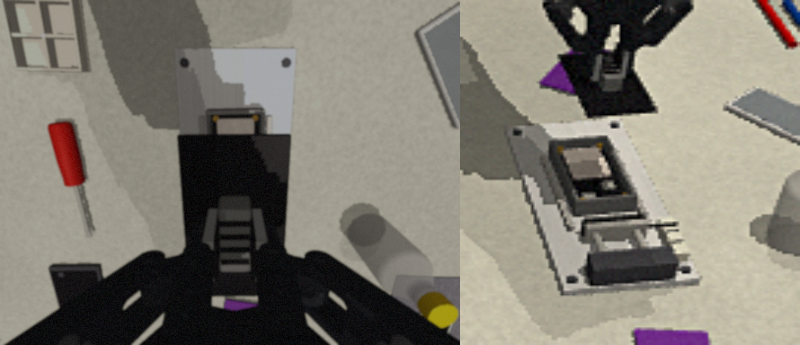

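The cover is held (−0.6 N on the wrist, which is its weight). The handset stayed in the fixture, open, at about (592,180) in the crop. Next I carry the cover to the mat.

```bash
python3 -m inch '[-0.0016,-0.0364,0,0,0,0,0,-0.0016,-0.0364,0,0,0,0,0,-0.0016,-0.0364,0,0,0,0,0,-0.0016,-0.0364,0,0,0,0,0,-0.0016,-0.0364,0,0,0,0,0,-0.0016,-0.0364,0,0,0,0,0,-0.0016,-0.0364,0,0,0,0,0,-0.0016,-0.0364,0,0,0,0,0,-0.0016,-0.0364,0,0,0,0,0,-0.0016,-0.0364,0,0,0,0,0,-0.0016,-0.0364,0,0,0,0,0,-0.0014,-0.0364,0,0,0,0,0]'
python3 -m inch '[0,0,0.03,0,0,0,0,0,0,0.03,0,0,0,0,0,0,0.03,0,0,0,0,0,0,0.03,0,0,0,0,0,0,0.02,0,0,0,0,0,0,0,0,0,0,0,0,0,0,0,0,0,0]'
```

```text
time_s: 8.43
eef_pos: [0.5487, -0.2279, 0.1718]
eef_rot: [-0.02, 1.0, 0.001, -0.001]
force: [0.4, -0.7, -0.4]
width: 0.0167
grasp_force: 58.8
time_s: 9.02
eef_pos: [0.5482, -0.2256, 0.0318]
eef_rot: [-0.02, 1.0, 0.001, -0.002]
force: [0.6, 0.2, -0.0]
width: 0.0166
grasp_force: 58.8
```

Run:
```python
from m import *
P=[];F=[]
for i in range(4): cam("side"); s=read_state(); P.append(s["eef_pos"]);F.append(s["force"])
print(np.mean(P,0),np.mean(F,0),s["q"].round(2))
```

```text
[ 0.55029887 -0.22676318  0.03425568] [ 0.19269678 -0.5368311  -0.18969548] [-0.51  0.59 -0.23  0.74  0.   -0.55]
```

```bash
python3 -m inch '[0,0,0.008,0,0,0,0,0,0,0.006,0,0,0,0,0,0,0.002,0,0,0,0,0,0,0,0,0,0,0]'; python3 -m inch '[0,0,0.001,0,0,0,0,0,0,0,0,0,0,0]';python3 -m inch '[0,0,0.001,0,0,0,0,0,0,0,0,0,0,0]';python3 -m inch '[0,0,0.001,0,0,0,0,0,0,0,0,0,0,0]'
```

```text
time_s: 9.55
eef_pos: [0.5492, -0.2262, 0.0165]
eef_rot: [-0.02, 1.0, 0.0, -0.001]
force: [0.1, -0.7, -0.7]
width: 0.0164
grasp_force: 58.8
time_s: 9.72
eef_pos: [0.5497, -0.2265, 0.0162]
eef_rot: [-0.02, 1.0, 0.0, -0.0]
force: [-0.9, -0.8, -0.3]
width: 0.0164
grasp_force: 58.8
time_s: 9.88
eef_pos: [0.5498, -0.2265, 0.0153]
eef_rot: [-0.02, 1.0, -0.0, 0.0]
force: [-0.5, 0.3, -0.8]
width: 0.017
grasp_force: 58.8
time_s: 10.05
eef_pos: [0.5499, -0.2266, 0.0152]
eef_rot: [-0.02, 1.0, -0.0, 0.0]
force: [-3.0, 0.5, 8.1]
width: 0.0163
grasp_force: 59.9
```

Contact, 8 N. I release it and lift away.

```bash
python3 -m inch '[0,0,0,0,0,0,25,0,0,0,0,0,0,35,0,0,0,0,0,0,60,0,0,0,0,0,0,100,0,0,0,0,0,0,100,0,0,0,0,0,0,100,0,0,0,0,0,0,100,0,0,0,0,0,0,100]'; python3 -m inch '[0,0,-0.01,0,0,0,100,0,0,-0.03,0,0,0,100,0,0,-0.04,0,0,0,100,0,0,-0.04,0,0,0,100,0,0,-0.04,0,0,0,100,0,0,0,0,0,0,100]'
python3 - <<'E'
from m import *
c=cam("wrist");a=cam("scene")
o=np.hstack([cv2.resize(c["img"],(460,345)),cv2.resize(a["img"][180:255,140:230],(340,345))])
cv2.imwrite("pics/mat.png",o[:,:,::-1])
import pickle
P=[]
for i in range(3): cam("side"); P.append(read_state()["eef_pos"])
print(np.mean(P,0))
E
```

```text
time_s: 10.72
eef_pos: [0.5498, -0.2265, 0.0143]
eef_rot: [-0.02, 1.0, 0.0, -0.0]
force: [0.8, -0.5, 0.1]
width: 0.0852
grasp_force: 0.0
time_s: 11.22
eef_pos: [0.5533, -0.2284, 0.1833]
eef_rot: [-0.02, 1.0, -0.003, 0.005]
force: [1.2, -0.9, 0.1]
width: 0.0858
grasp_force: 0.0
[ 0.54936044 -0.22626726  0.17416621]
```

View pics/mat.png

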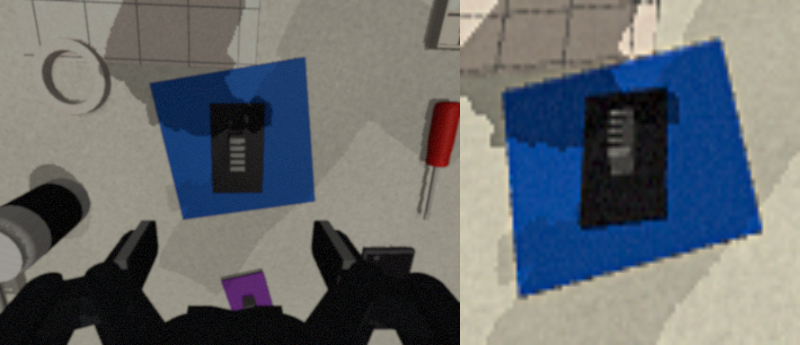

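The cover lies clip up in the middle of the mat. Back over the fixture, with the fingers set part-open so that they push at two points.

```bash
python3 -m inch '[-0.0006,0.0365,0,0,0,0,100,-0.0006,0.0365,0,0,0,0,100,-0.0006,0.0365,0,0,0,0,40,-0.0006,0.0365,0,0,0,0,40,-0.0006,0.0365,0,0,0,0,40,-0.0006,0.0365,0,0,0,0,40,-0.0006,0.0365,0,0,0,0,40,-0.0006,0.0365,0,0,0,0,40,-0.0006,0.0365,0,0,0,0,40,-0.0006,0.0365,0,0,0,0,40,-0.0006,0.0365,0,0,0,0,40,-0.0006,0.036,0,0,0,0,40]'
python3 -m inch '[0,0,0,0,0,0,40,0,0,0,0,0,0,40,0,0,0,0,0,0,40]'
python3 - <<'E'
from m import *
import pickle
c=cam("wrist"); pickle.dump(c,open("w3.pkl","wb"))
P=[]
for i in range(3): cam("side"); P.append(read_state()["eef_pos"])
print(np.mean(P,0))
for X in((.515,.209,.038),(.46,.209,.038)): print(proj(c,X))
crop(c,180,20,160,290,2,"w3")
E
```

```text
time_s: 12.47
eef_pos: [0.5385, 0.2126, 0.1729]
eef_rot: [-0.02, 1.0, -0.0, -0.001]
force: [0.5, -0.9, 0.6]
width: 0.034
grasp_force: 0.0
time_s: 12.72
eef_pos: [0.539, 0.2106, 0.1732]
eef_rot: [-0.02, 1.0, -0.0, -0.001]
force: [-0.9, 0.0, 0.6]
width: 0.0342
grasp_force: 0.0
[0.53971    0.20971366 0.17390758]
[261.34763485 156.10574463]
[263.74762089  95.31745342]
```

View pics/w3.png

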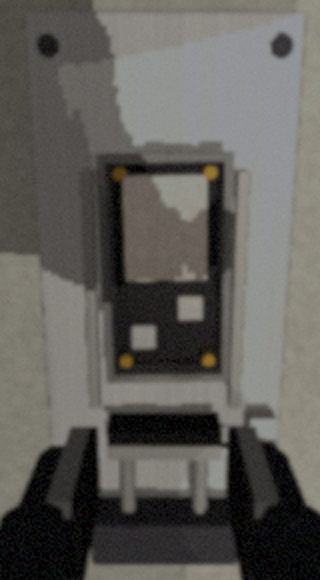

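The open handset's rear edge is at row about 96 (x ≈ 0.46) and its front edge at row about 209, between the guides and clear of the pad. I go behind it and lower the fingers.

```bash
python3 -m inch '[0.037,0.0007,0,0,0,0,30,0.037,0,0,0,0,0,30,0.0357,0,0,0,0,0,30,0,0,0.03,0,0,0,30,0,0,0.03,0,0,0,30,0,0,0.03,0,0,0,30,0,0,0.03,0,0,0,30,0,0,0.025,0,0,0,30,0,0,0.008,0,0,0,30,0,0,0,0,0,0,30,0,0,0,0,0,0,30]'
python3 - <<'E'
from m import *
import pickle
c=pickle.load(open("w3.pkl","rb")); 
E=[plane(c,p,.038) for p in((228.5,97),(296.5,97),(296.5,209),(228.5,209))]; print(np.round(E,4).tolist())
P=[];F=[]
for i in range(3): cam("side"); s=read_state(); P.append(s["eef_pos"]);F.append(s["force"])
print(np.mean(P,0),np.mean(F,0),s["eef_rot"],s["width"],s["q"].round(2))
E
```

```text
time_s: 13.83
eef_pos: [0.4305, 0.207, 0.0219]
eef_rot: [-0.019, 1.0, -0.0, 0.0]
force: [1.3, -0.0, 0.2]
width: 0.0255
grasp_force: 0.0
[[0.4626, 0.1776, 0.038], [0.4603, 0.2383, 0.038], [0.5674, 0.2463, 0.038], [0.5701, 0.1781, 0.038]]
[0.43139616 0.20749374 0.02270133] [ 0.21032115 -0.22883164  0.58180085] [-1.94848571e-02  9.99809251e-01  3.73447348e-04  1.28921061e-03] 0.02570298905766537 [ 0.3   0.44 -0.57  0.56  0.    0.26]
```

```bash
python3 -m inch '[-0.004,-0.001,0.004,0,0,0,30,-0.004,0,0,0,0,0,30,-0.004,0,0,0,0,0,30,-0.002,0,0,0,0,0,30,-0.002,0,0,0,0,0,30,-0.002,0,0,0,0,0,30,-0.002,0,0,0,0,0,30,-0.002,0,0,0,0,0,30,-0.002,0,0,0,0,0,30,-0.002,0,0,0,0,0,30,-0.002,0,0,0,0,0,30,-0.002,0,0,0,0,0,30]'
python3 -m inch '[-0.002,0,0,0,0,0,30,-0.002,0,0,0,0,0,30,-0.002,0,0,0,0,0,30,-0.002,0,0,0,0,0,30,-0.002,0,0,0,0,0,30,-0.002,0,0,0,0,0,30]'
python3 - <<'E'
from m import *
c=cam("wrist"); a=cam("scene")
o=np.hstack([cv2.resize(c["img"],(460,345)),cv2.resize(a["img"][150:250,290:385],(328,345))])
cv2.imwrite("pics/push1.png",o[:,:,::-1])
P=[];F=[]
for i in range(3): cam("side"); s=read_state(); P.append(s["eef_pos"]);F.append(s["force"])
print(np.mean(P,0),np.mean(F,0))
E
```

```text
time_s: 14.98
eef_pos: [0.4602, 0.2075, 0.0172]
eef_rot: [-0.02, 1.0, -0.0, -0.0]
force: [-1.4, -0.5, -0.6]
width: 0.0254
grasp_force: 0.5
time_s: 15.48
eef_pos: [0.4724, 0.208, 0.0173]
eef_rot: [-0.02, 1.0, 0.0, 0.0]
force: [-1.1, -0.1, -0.8]
width: 0.0251
grasp_force: 0.4
[0.47251344 0.20804868 0.01739971] [0.24014285 0.18218321 0.37972752]
```

View pics/push1.png

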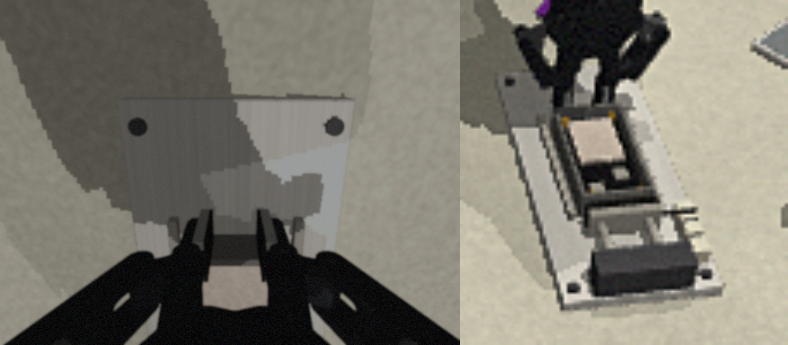

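The fingers are square on the handset's rear wall and the handset is nearly at the pad, with no spring force yet. I continue in small steps and watch the force.

```bash
python3 -m inch '[-0.002,0,0,0,0,0,30,-0.002,0,0,0,0,0,30,-0.002,0,0,0,0,0,30,0,0,0,0,0,0,30]' | grep -E "pos|force:" ; python3 -m inch '[-0.002,0,0,0,0,0,30,-0.002,0,0,0,0,0,30,0,0,0,0,0,0,30]'| grep -E "pos|force:";  python3 -m inch '[-0.002,0,0,0,0,0,30,-0.002,0,0,0,0,0,30,0,0,0,0,0,0,30]'| grep -E "pos|force:"
python3 - <<'E'
from m import *
P=[];F=[]
for i in range(6): a=cam("scene"); s=read_state(); P.append(s["eef_pos"]);F.append(s["force"])
print(np.mean(P,0),np.mean(F,0))
E
```

```text
eef_pos: [0.4787, 0.2083, 0.0174]
force: [0.1, -0.8, -0.5]
grasp_force: 0.0
eef_pos: [0.4814, 0.2083, 0.0171]
force: [-4.7, -0.3, 2.2]
grasp_force: 2.2
eef_pos: [0.4847, 0.2084, 0.017]
force: [-6.6, -0.7, 5.1]
grasp_force: 3.2
[0.48469215 0.20843584 0.01700782] [-6.35319227  0.3127068   4.098641  ]
```

```bash
python3 -m inch '[-0.002,0,0,0,0,0,30,-0.002,0,0,0,0,0,30,0,0,0,0,0,0,30]'| grep -E "pos|force:"; python3 -m inch '[-0.002,0,0,0,0,0,30,-0.002,0,0,0,0,0,30,0,0,0,0,0,0,30,0,0,0,0,0,0,30]'| grep -E "pos|force:"
python3 - <<'E'
from m import *
P=[];F=[];I=[]
for i in range(6): a=cam("scene"); I.append(a["img"].astype(float)); s=read_state(); P.append(s["eef_pos"]);F.append(s["force"])
print(np.mean(P,0),np.mean(F,0))
f=np.array([.5396,.2105,0]); R=Rn.from_euler("z",2.35,degrees=True).as_matrix()
for x in(72,80,88,96): print(x,proj(a,f+R@np.array([x/1e3,.053,.026])).round(1))
a["img"]=np.mean(I,0).astype(np.uint8); crop(a,310,170,64,64,9,"push2")
E
```

```text
eef_pos: [0.488, 0.2085, 0.0169]
force: [-9.2, 0.4, 6.9]
grasp_force: 4.4
eef_pos: [0.4911, 0.2086, 0.0168]
force: [-10.5, -0.5, 6.4]
grasp_force: 5.6
[0.49118101 0.20864357 0.01678906] [-11.15380411   0.09063061   7.54371136]
72 [355.4 211.1]
80 [356.3 213.1]
88 [357.2 215.2]
96 [358.  217.3]
```

View pics/push2.png

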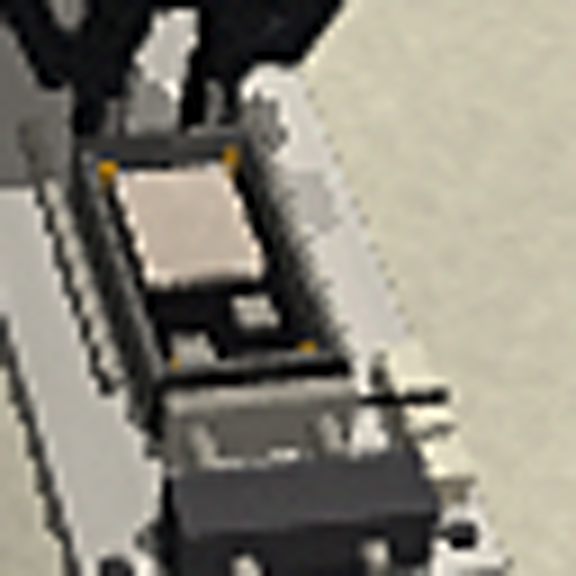

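The pointer is at crop row about 397 (image row 213.6) and the lower visible mark at about 430. The push is square on both fingers. For a finer reading I sample brightness along the scale rail in both fixed views, now and at the start.

```bash
cat > prof.py <<'E'
from m import *
def prof():
    f=np.array([.5396,.2105,0]); R=Rn.from_euler("z",2.35,degrees=True).as_matrix()
    xs=np.arange(54,122,2)
    print("x      "," ".join(f"{x:3d}" for x in xs))
    for n in("scene","side"):
        cs=[cam(n) for _ in range(4)]; I1=np.mean([c["img"].mean(2) for c in cs],0).astype(np.float32)
        I0=cv2.imread(f"pics/{n}0.png").mean(2).astype(np.float32)
        for y in(.047,.050,.053,.056,.059):
            p=np.array([proj(cs[0],f+R@np.array([x/1e3,y,.026])) for x in xs],np.float32)[None]
            for t,I in(("0",I0),("1",I1)): print(n[:2],int(y*1e3),t," ".join(f"{int(v):3d}" for v in cv2.remap(I,p,None,1)[0]))
    s=read_state(); print(s["force"].round(1),s["eef_pos"].round(4),s["time_s"])
E
python3 -c "from prof import *; prof()"
```

```text
x        54  56  58  60  62  64  66  68  70  72  74  76  78  80  82  84  86  88  90  92  94  96  98 100 102 104 106 108 110 112 114 116 118 120
sc 47 0 187 190 194 181 169 169 167 127  52  60 143 171 172 137 120 142 190 189 172 169 156 132 101 131 175 194 213 175 170 193 182 127 100  99
sc 47 1 197 200 205 190 173 180 199 209 199 195 201 197 193 121  45  74 168 187 180 181 170 144 111 140 187 204 220 183 180 204 194 136 107 106
sc 50 0 185 186 189 196 205 200 155 101  51  54 151 200 140 118 158 193 207 210 212 192 162 130 107 155 202 206 205 206 206 210 194 136 106 107
sc 50 1 194 195 200 205 210 212 212 212 213 216 221 206 149  97  42  61 156 206 222 206 176 140 116 166 215 216 215 216 216 222 207 143 111 114
sc 53 0 183 184 190 198 205 204 156 108  56  36 141 212 149 112 164 203 202 203 204 187 132 111 132 159 190 199 199 199 200 195 182 138 104 102
sc 53 1 193 193 198 205 208 208 208 207 208 210 217 214 162 107  59  56 155 223 222 202 142 118 141 170 201 209 209 209 210 205 190 145 112 111
sc 56 0 173 181 191 201 206 211 164 112  63  25 114 217 154  83 141 200 200 200 203 193 139 
[... 1272 characters left out ...]
140 159 178 194 192 186 177 176 186 196 204 206 206 205 204 202 200 198 192
si 56 0 155 148 158 170 180 184 184 178 164 148 146 148 153 157 162 170 179 184 184 179 165 153 157 166 178 185 188 187 187 186 185 182 175 168
si 56 1 170 163 169 180 192 196 199 202 201 201 198 193 181 163 143 147 159 178 188 189 178 167 171 180 192 199 202 202 201 201 200 197 189 182
si 59 0 144 143 149 160 167 171 171 165 153 146 144 147 150 149 154 162 168 173 170 162 149 144 145 157 166 170 173 175 175 176 176 169 159 146
si 59 1 159 156 160 171 180 185 187 186 187 187 187 182 172 155 146 146 159 172 178 175 163 158 159 170 179 186 187 188 189 190 189 183 173 159
[-11.    0.2   6.5] [0.4912 0.2086 0.0168] 18.15
```

Clear reading. The marks show at 80.5 and 97, and the pointer moved from about 72 to about 83.5, just past the first mark. About 4.5 mm more brings it to the middle.

```bash
python3 -m inch '[-0.002,0,0,0,0,0,30,-0.002,0,0,0,0,0,30,-0.001,0,0,0,0,0,30,0,0,0,0,0,0,30,0,0,0,0,0,0,30,0,0,0,0,0,0,30]'| grep -E "pos|force:"; python3 -c "from prof import *; prof()" | grep -E "x | 53 | 56 |\["
```

```text
eef_pos: [0.4951, 0.2087, 0.0166]
force: [-13.8, -0.0, 10.2]
grasp_force: 7.4
x        54  56  58  60  62  64  66  68  70  72  74  76  78  80  82  84  86  88  90  92  94  96  98 100 102 104 106 108 110 112 114 116 118 120
sc 53 0 183 184 190 198 205 204 156 108  56  36 141 212 149 112 164 203 202 203 204 187 132 111 132 159 190 199 199 199 200 195 182 138 104 102
sc 53 1 193 193 199 206 208 208 208 208 209 210 217 214 161 118 120 105  53  58 165 210 148 120 142 169 201 209 208 210 211 205 190 145 112 110
sc 56 0 173 181 191 201 206 211 164 112  63  25 114 217 154  83 141 200 200 200 203 193 139 108 143 177 194 196 194 197 200 193 181 145 114 142
sc 56 1 184 191 201 210 209 208 208 208 207 209 216 223 167 103  86  64  35  38 148 213 151 115 153 188 207 211 209 210 211 204 192 155 120 149
si 53 0 167 161 167 179 185 189 188 180 167 151 141 146 151 157 164 172 183 188 188 181 172 163 163 172 182 191 193 193 191 189 188 187 185 178
si 53 1 182 175 179 188 197 203 205 206 206 205 203 197 187 175 172 170 165 161 159 163 167 168 175 187 197 204 207 206 205 203 202 200 199 193
si 56 0 155 148 158 170 180 184 184 178 164 148 146 148 153 157 162 170 179 184 184 179 165 153 157 166 178 185 188 187 187 186 185 182 175 168
si 56 1 170 163 170 181 193 197 200 203 202 201 198 194 184 177 172 170 167 162 160 163 161 160 169 181 193 199 203 201 201 201 200 199 190 182
[-14.3   0.4  10.6] [0.495  0.2088 0.0166] 19.05
```

The pointer stands mid-scale (about 87–88, marks at 80 and 96) and the force is steady. I hand the job in.

```bash
python3 -c "
from cell import workorder; print(workorder.close_job())"
```

```text
the job is handed in; nothing more can be done
None
```

The cover is on the middle of the blue mat, clip up. The open handset is held squarely against the spring stop with the pointer about midway between the marks. I handed the job in at about 19 s, still pushing steadily at about 14 N at the wrist.

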